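# Seat a plug gauge in a bearing bush, edge first

## Task

Take the steel plug gauge out of its grey stand and try it in the brass bush of the blue bearing housing. The fit is tight and the bush is clamped about five millimetres off the middle of the housing, so lean the gauge about 15 degrees, put the low edge of its pin a few millimetres into the bore, then feel for the wall, straighten the gauge and slide it gently fully home until its collar sits on the bush; let go of it there. Never force it or drop it, and do not disturb the loose things lying round about.

Things in the scene. Friction and masses are not known exactly. Their poses are not given: they have to be found in the camera images.
- gauge: steel plug gauge, 0.3 kg, 104 mm long, round, loose, upright in the stand, hung by its collar. Origin: centre of the pin's lower end face; z runs to the handle end. Pin diameter 30 mm, z 0 to 40 mm (foot chamfered 1.2 mm); dark collar diameter 44 mm, z 40 to 48; bare metal handle diameter 26 mm, z 48 to 104, two green bands near its end. Grip the handle, middle at z 76 mm.
- stand: grey plastic block 85 x 85 x 52 mm, fixed to the bench. Origin: centre of its underside, z up. A 36 mm hole, 46 mm deep, opens in the middle of its top; lift the gauge 45 mm or more to clear it.
- housing: blue round bearing housing, fixed to the bench: foot diameter 116 mm and 12 mm high, barrel diameter 92 mm up to 49 mm. Origin: centre of its underside, z up. In the barrel stands an upright brass bush, outer diameter 53 mm, top 55 mm above the bench. The bush is rigidly clamped 4.5 to 5.5 mm off the housing's middle, in an unknown direction.
- housing_mouth (a point): point on the housing's middle axis at the height of the flat bush top. The true bore axis lies 4.5 to 5.5 mm to one side of it: bore diameter 31 mm, sharp-edged, 43 mm deep, unyielding. When the gauge is home its collar is on the bush top and its origin 40 mm below it. Over 30 N between gauge and bush counts as forcing.
- bolt: brass-coloured hex bolt standing on its head, 70 mm high, loose bystander; origin at the centre of its underside
- tape: black and red tape measure, 84 mm long, 65 mm high, loose bystander; origin at the centre of its underside
- chisel: grey cold chisel lying flat, 165 mm long, loose bystander; origin at the centre of its underside
- marker: white and yellow paint marker lying flat, 131 mm long, loose bystander; origin at the centre of its underside

How it is judged:
By the outcome, as a careful person would: the job done as asked, in the order asked, and still so for the second after the job is handed in, with the robot touching nothing.
It also fails if it takes over 72 s, if anything falls off the work surface, if the arm or the gripper's body presses on something with over 40 N, if the wrist force passes 120 N, or if a joint passes its speed limit or range.

## Robot

A 6-joint arm with a two-finger parallel gripper is mounted at the origin on a cart in front of the work surface, level with it; the furniture and walls round the work are solid. World frame = base frame: x ahead of the robot, y to its left, z up, the work surface at z = 0. Lengths are in mm, angles in rad, forces in N, time in s.
With the tool pointing down it reaches from about 350 to 975 mm from the base axis. Payload 4.9 kg.
Tool frame: the origin (TCP) lies at the centre of the arm's flange, where the gripper is bolted on; the fingertips stand 173 mm ahead of it and the grasp point (between the pads) lies ahead of it (arm.hold_point_z is the z of the grasp point in the tool frame, in mm); z points along the fingers, y is the line along which they close (so a half turn about z gives the same grasp; the last joint's range is limited). The gripper opens to 85 mm and grips with 20 to 120 N. Pads are 22 mm wide; open, the fingers measure 114 mm over their backs; the gripper's body (76 mm by 85 mm) begins 54 mm behind the grasp point. The pads swing forward as they close: fully open they stand 13 mm farther back than shut.
Start: joints at [1.146, 0.053, 1.613, -0, 1.476, -0.119], TCP at [188.15, 595.989, 404.704] pointing down, gripper open.
Joint ranges: [-3.01, 3.01], [-1.01, 2.22], [0.06, 2.58], [-1.02, 4.17], [0.09, 2.62], [-3.14, 3.14]. Speed limits (rad/s): [2.57, 2.57, 3.14, 3.14, 3.14, 3.14].

## Interface

Orientations are given as a rotation vector (axis times angle).
In Python, from plant import arm gives the robot as it stands.
- The arm moves only by the shell command python3 -m inch 'ROWS' [OPENING] [FORCE]. ROWS is JSON, one flat list of numbers, 4 for each row, row after row: the shift along the tool's x, y, z in m, then the turn about the tool's z in degrees. In form: [dx, dy, dz, twist, dx, dy, dz, twist, ...]. A call has 1 to 10 rows; each row is the pose to reach, as a shift and turn from the pose commanded when the call began, along the tool's axes at that moment; what a row does not reach only later rows make up. A row lasts 1/12 s, in which the tool goes at most 41.7 mm and 7.16 degrees, less where a joint would pass 70% of its speed; a pose out of reach is approached as far as the arm can. A call with a gripper value outside its range is refused whole. OPENING is the opening, from 0 (shut) to 1 (fully open), set as the call begins (- or left out, the last holds). The fingers move at their own pace and stop on an object; FORCE is the grip in N (left out, the last holds). Time passes only in rows, so rows that repeat a pose let the fingers close. It gives the time, the measured TCP pose, the force, the opening and the grip force at its end, in the units of the state.
- arm.get_state(): the state, without advancing time (a new reading comes with each control period).
- arm.camera(name): name is "scene" or "top" or "wrist"; returns a dict with "frame" (384x512x3 uint8, red, green, blue), "vertical_fov" (degrees; the focal length in pixels is half the picture's height over the tangent of half this angle, whatever the lens; pixels are square), "cx", "cy" (the principal point, pixels), "R" (3x3) and "t" (3): a world point X has camera coordinates R X + t. Camera axes: x right, y down, z forward; pixel columns grow to the right and rows downward; lengths in mm; the calibration is good to about 2 mm. A picture is of the moment at which its call begins. There is no depth.
- arm.hand_in(): hands the job in; it is judged then, once.
Trained networks look in a picture, given as the dict that the camera call returned (one of the last four; its "shot" number tells which), for a name from the list of things; names that differ only in an ending like _2 or _b are one class to them, and where a whole thing is asked for, a point or a joint stands for the part that bears it (a point fixed in the world has none). Each returns a list of dicts, best first, with "confidence" (0 to 1); they miss things now and then, are a little off and sometimes report something else, mostly with a low value. They report only what shows in the picture. A call takes as long as a camera call.
- arm.find_in(name, picture): "rect" ([left, top, width, height] in pixels, round what is visible of it).
- arm.silhouettes(name, picture): "pixels" (384x512 bool, what is visible of it) and "rect" ([left, top, width, height] in pixels, round what is visible of it).
- arm.place_of(name, picture): "position" ([column, row] in pixels: a listed point, or the origin of a listed thing).
The state is a dict: "time": time; "joint_positions": joint angles; "joint_velocities": joint speeds; "joint_efforts": joint torques, N m; "eef_pos": TCP position; "eef_rot": TCP orientation; "force": force on the tool from outside, world axes, zero at the start; "ft_torque": the same for the moment, N m; "gripper_width": opening from 0.0 (shut) to 1.0 (fully open); "gripper_force": force on a finger pad.
Only numpy, scipy, OpenCV 4.12 (cv2) and the standard library are available. Lean on these libraries where they do the work, as an engineer would, in place of code of your own. Each camera call takes 0.05 s, during which the arm holds its last target. There are 200 camera calls.

## Working session

There is one attempt and no reset: what is moved stays moved. The work goes in short steps, Python scripts to look and compute and a shell command to move; the robot and the scene stay as the last step left them, time stands still between calls to the robot, and variables do not carry over. Pictures are saved under pics/ and viewed, at most 10 in all, crops included, and the job is handed in when it is done.

```bash
ls; mkdir -p pics; cat > h.py <<'E'
import numpy as np, cv2, json
from plant import arm
from scipy.spatial.transform import Rotation as Ro
def K(p):
    f=p["frame"].shape[0]/2/np.tan(np.radians(p["vertical_fov"])/2); return f
def ray(p,uv):
    f=K(p);R=np.array(p["R"]);t=np.array(p["t"])
    d=R.T@np.array([(uv[0]-p["cx"])/f,(uv[1]-p["cy"])/f,1]); o=-R.T@t; return o,d
def onz(p,uv,z):
    o,d=ray(p,uv); return o+d*(z-o[2])/d[2]
def proj(p,X):
    c=np.array(p["R"])@np.array(X)+np.array(p["t"]); return K(p)*c[:2]/c[2]+[p["cx"],p["cy"]]
def save(p,n,s=1,crop=None):
    im=p["frame"][:,:,::-1]
    if crop: l,t,w,h=crop; im=im[t:t+h,l:l+w]
    cv2.imwrite("pics/"+n,cv2.resize(im,None,fx=s,fy=s,interpolation=cv2.INTER_CUBIC))
E
python3 - <<'E'
from h import *
s=arm.get_state(); print(s, arm.hold_point_z)
ims=[]
for c in ["scene","top","wrist"]:
    p=arm.camera(c); ims.append(p["frame"]); print(c,K(p),p["cx"],p["cy"],-np.array(p["R"]).T@p["t"])
    for n in ["gauge","stand","housing","housing_mouth","bolt","tape","chisel","marker"]:
        for r in arm.place_of(n,p)[:1]:
            z=55 if n=="housing_mouth" else 6 if n=="gauge" else 0
            print(" ",n,round(r["confidence"],2),np.round(r["position"],1),np.round(onz(p,r["position"],z),1))
im=np.vstack([np.hstack(ims[:2]),np.hstack([ims[2],ims[2]*0])])
cv2.imwrite("pics/a.png",cv2.resize(im[:,:,::-1],(800,600),interpolation=cv2.INTER_AREA))
E
```

```text
pics
{'time': 0.0, 'joint_positions': array([ 1.14596324e+00,  5.33629450e-02,  1.61427210e+00, -2.47787023e-05,
        1.47598440e+00, -1.18983884e-01]), 'joint_velocities': array([ 0.00019943,  0.00056514, -0.00063709, -0.00043772,  0.0010019 ,
       -0.00037245]), 'joint_efforts': array([ 2.08159960e-03, -3.93669748e+01, -3.70186400e+01,  1.92535563e-04,
        7.14686859e-03, -7.36853565e-06]), 'eef_pos': array([188.07372349, 595.75790643, 403.47196075]), 'eef_rot': array([-4.78473250e-01, -3.10441422e+00,  3.07659836e-03]), 'force': array([-0.16147738, -0.46777107,  0.29345303]), 'ft_torque': array([ 0.04979362, -0.07587519,  0.04277209]), 'gripper_force': 0.0, 'gripper_width': 1.0026402439915516} 154.70000000000002
scene 357.1102919211785 254.8940967570349 194.07434365630476 [ -11.34245197 -668.04191019  465.94034382]
  gauge 0.57 [205.5 195.9] [622.4 213.2   6. ]
  stand 0.74 [205.8 201.3] [604.9 188.6  -0. ]
  housing 0.97 [289.  251.6] [ 572.8 -190.9    0. ]
  housing_mouth 0.97 [287.  234.5] [ 557.2 -194.7   55. ]
  bolt 0.72 [225.4 228.7] [533.6   4.4   0. ]
  tape 0.81 [167.8 185.6] [588.2 389.    0. ]
  chisel 0.73 [367.5 291.1] [ 576.5 -401.1    0. ]
  marker 0.51 [288.2 209. ] [756.3 -28.2   0. ]
top 478.083013455847 259.0996821631663 180.8829710157996 [ 491.45664901  -15.54307403 1509.51748451]
  gauge 0.72 [198.8 191.4] [611.  194.6   6. ]
  stand 0.98 [198.  194.3] [602.2 197.7   0. ]
  housing 0.82 [320.9 207.3] [ 568.3 -191.5    0. ]
  housing_mouth 0.74 [321.  206.6] [ 567.6 -185.4   55. ]
  bolt 0.51 [254.9 215.3] [539.2  16.    0. ]
  tape 0.54 [130.1 196.1] [592.4 413.3   0. ]
  chisel 0.83 [389.1 204.8] [ 580.2 -405.9    0. ]
  marker 0.54 [272.5 152.9] [739.1 -36.2   0. ]
wrist 312.9625551035547 261.023778637676 189.2701571502581 [123.85585069 617.06027166 373.07264495]
```

View pics/a.png

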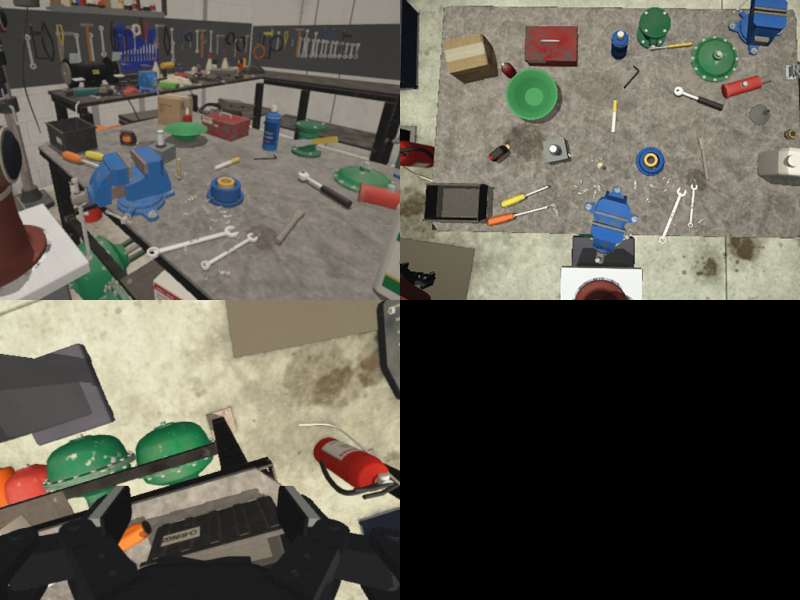

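```bash
cat >> h.py <<'E'
def go(xyz,yaw=None,s=None):
    """tool-frame shift (m) and twist (deg) to bring the TCP to xyz, with tool x at world yaw (deg)"""
    s=s or arm.get_state(); R=Ro.from_rotvec(s["eef_rot"]).as_matrix()
    d=R.T@(np.array(xyz)-s["eef_pos"])/1000
    y0=np.degrees(np.arctan2(R[1,0],R[0,0])); tw=0 if yaw is None else -((yaw-y0+180)%360-180)
    print("shift",np.round(d,4),"twist",round(tw,1),"yaw now",round(y0,2),"tilt",np.round(R[:2,2],4)); return d
E
python3 - <<'E'
from h import *
go([603,196,400],180); go([603,196,400],0)
E
```

```text
shift [-0.516  -0.2566  0.0047] twist -17.5 yaw now 162.48 tilt [0. 0.]
shift [-0.516  -0.2566  0.0047] twist 162.5 yaw now 162.48 tilt [0. 0.]
```

```bash
python3 -m inch '[-0.03,-0.015,0,0, -0.065,-0.032,0,-3, -0.1,-0.05,0,-6, -0.135,-0.067,0,-9, -0.17,-0.085,0,-12, -0.205,-0.102,0,-15, -0.24,-0.119,0,-17.5, -0.275,-0.137,0,-17.5, -0.31,-0.154,0,-17.5, -0.34,-0.169,0,-17.5]'
python3 - <<'E'
from h import *
go([603,196,400],180)
E
```

```text
time: 2.18
eef_pos: [462.9, 330.5, 405.0]
eef_rot: [0.002, 3.141, 0.0]
force: [0.7, -0.6, -0.5]
gripper_width: 1.002
gripper_force: 0.0
shift [-0.1403 -0.1344  0.0051] twist -0.1 yaw now 179.93 tilt [0.0008 0.    ]
```

```bash
python3 -m inch '[-0.03,-0.029,0,0, -0.06,-0.057,0,0, -0.09,-0.086,0,0, -0.12,-0.115,0,0, -0.14,-0.134,0.005,0, -0.14,-0.134,0.005,0, -0.14,-0.134,0.005,0]'
python3 - <<'E'
from h import *
s=arm.get_state(); go([603,196,400],180)
p=arm.camera("wrist"); save(p,"b.png"); R=np.array(p["R"]); print("cam",-R.T@p["t"],R[2])
for n,z in [("gauge",6),("stand",0)]:
    for r in arm.place_of(n,p)[:1]: print(n,r, onz(p,r["position"],z))
t=arm.camera("top"); save(t,"b_top.png",5,(160,150,60,70))
for q in (p,t):
  for n in ["gauge","stand"]:
    for r in arm.silhouettes(n,q)[:1]: print(n,r["rect"],r["confidence"])
E
```

```text
time: 2.77
eef_pos: [602.2, 197.1, 399.0]
eef_rot: [-0.005, -3.14, -0.0]
force: [0.5, 0.5, 0.9]
gripper_width: 0.996
gripper_force: 0.0
shift [-0.0008 -0.0011 -0.001 ] twist -0.2 yaw now 179.83 tilt [-0.0014  0.0001]
cam [534.7806404  198.1901825  367.42123154] [ 0.26337627 -0.00109888 -0.96469256]
gauge {'position': [251.0, 166.5], 'confidence': 0.94} [605.71398264 186.09649111   6.        ]
stand {'position': [255.0, 166.6], 'confidence': 0.78} [607.02700753 190.667899     0.        ]
gauge [228.1, 157.5, 46.4, 50.6] 0.56
stand [413.7, 127.0, 96.4, 60.1] 0.64
stand [197.4, 176.3, 18.3, 32.1] 0.67
```

View pics/b.png

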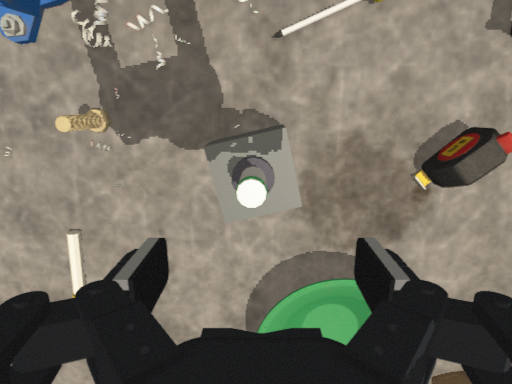

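```bash
python3 - <<'E'
from h import *
p=arm.camera("wrist"); im=p["frame"].astype(int)
m=(im.min(2)>225); m[:,:215]=0; m[:,290:]=0; m[:150]=0; m[230:]=0
ys,xs=np.nonzero(m); print(len(xs),xs.mean(),ys.mean(),xs.min(),xs.max(),ys.min(),ys.max())
e=cv2.fitEllipse(cv2.findContours(m.astype(np.uint8),0,1)[0][0]); print(e)
c=e[0]; print("gauge top",onz(p,c,110), "diam", K(p)*26/(np.array(p["R"])@onz(p,c,110)+p["t"])[2])
print("stand corners z52",[np.round(onz(p,u,52),1) for u in [(206,148),(283,127),(301,206),(224,222)]])
t=arm.camera("top"); print("t proj of top cand",proj(t,onz(p,c,110)))
im=t["frame"].astype(int); print(im[185:200,190:206].min(2))
E
```

```text
615 248.47967479674796 193.73170731707316 235 262 180 207
((248.47976684570312, 193.7364501953125), (26.648353576660156, 27.562623977661133), 92.592041015625)
gauge top [608.55098483 189.27752993 110.        ] diam 30.249092030841563
stand corners z52 [array([577.3, 144.3,  52. ]), array([556.3, 221.8,  52. ]), array([638.9, 242.6,  52. ]), array([657.2, 160.1,  52. ])]
t proj of top cand [195.75233106 189.35703911]
[[ 19  67  75  21  16  47  70  72  70  70  71  66  60  74  72  53]
 [  8  62  88  48  47  68  73  68  64  65  70  66  64  75  72  53]
 [ 10  42  77  70  58  49  38  62  92  79  45  48  40  48  47  41]
 [ 19  18  57  82  57  23   5  96 206 192  21  37  21  26  27  25]
 [ 30  10  39  64  43  18  11  61 178 190  21  43  23  30  26  20]
 [ 41  13  20  30  23  17  17   5  60  81  25  42  20  26  24  17]
 [ 50  11  17  18  17  16  12   0   0   0  11  25  18  21  20  16]
 [ 58  12  16  18  15  11   0 126 255 245  18  23  29  35  49  52]
 [ 64  16  16  18  14  38 158 255 255 184  65  83  69  50  56  64]
 [ 66  23  16  19  15  25 125 193 164  74  94  92  72  55  50  60]
 [ 67  32  15  17  17   7  44  78  78  92  83  66  56  55  57  68]
 [ 70  40  15  17  17  10  55 103  96  64  56  51  54  51  62  80]
 [ 74  50  11  18  18  13  42  95 112  76  47  48  47  57  75  77]
 [ 76  55  11  17  18  13  28  77 103  78  59  55  50  71  74 102]
 [ 81  63  13  19  17  13  22 101 153 142 141 141 140 145 141 149]]
```

View pics/b_top.png

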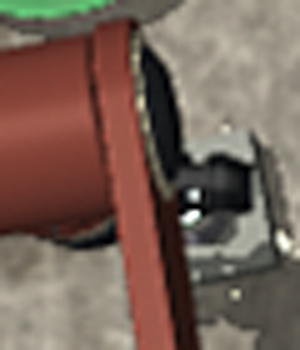

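```bash
python3 -m inch '[-0.003,0.003,0.02,0, -0.006,0.006,0.045,0, -0.006,0.006,0.07,0, -0.006,0.006,0.07,0, -0.006,0.006,0.07,0]'
python3 - <<'E'
from h import *
p=arm.camera("wrist"); save(p,"c.png",3,(150,60,220,200)); print(arm.get_state()["eef_pos"])
c=proj(p,[608,190,110]);print(c)
for n,z in [("gauge",6),("stand",0)]:
    for r in arm.place_of(n,p)[:1]: print(n,r, onz(p,r["position"],z))
E
```

```text
time: 3.68
eef_pos: [606.8, 204.4, 328.0]
eef_rot: [-0.0, -3.138, 0.001]
force: [0.3, 0.1, 0.0]
gripper_width: 0.998
gripper_force: 0.0
[607.48147364 204.52194793 330.18446776]
[237.24049612 217.15137836]
gauge {'position': [243.4, 179.2], 'confidence': 0.89} [607.89086495 188.12073754   6.        ]
stand {'position': [244.7, 177.8], 'confidence': 0.91} [607.90971372 189.05078925   0.        ]
```

View pics/c.png

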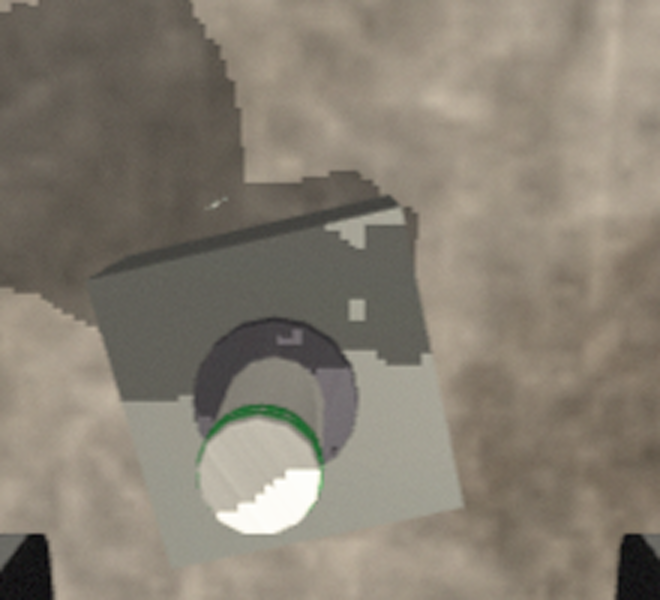

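```bash
python3 -m inch '[-0.001,-0.0145,0,0, -0.001,-0.0145,0.02,0, -0.001,-0.0145,0.05,0, -0.001,-0.0145,0.08,0, -0.001,-0.0145,0.0935,0, -0.001,-0.0145,0.0935,0, -0.001,-0.0145,0.0935,0]'
python3 -m inch '[0,0,0,0, 0,0,0,0, 0,0,0,0, 0,0,0,0, 0,0,0,0, 0,0,0,0, 0,0,0,0, 0,0,0,0]' 0.25 25
```

```text
time: 4.42
eef_pos: [608.7, 189.5, 236.8]
eef_rot: [0.001, 3.142, -0.0]
force: [-0.2, 0.3, 0.7]
gripper_width: 0.998
gripper_force: 0.0
time: 5.08
eef_pos: [608.9, 189.9, 237.4]
eef_rot: [0.0, 3.14, -0.0]
force: [-0.8, -2.6, 4.8]
gripper_width: 0.297
gripper_force: 25.0
```

```bash
python3 -m inch '[0,0,-0.006,0, 0,0,-0.014,0, 0,0,-0.022,0, 0,0,-0.03,0, 0,0,-0.036,0, 0,0,-0.036,0, 0,0,-0.036,0]'
python3 -m inch '[0.001,0,0,0, 0.002,0,0,0, 0.003,0,0,0, 0.004,0,0,0, 0.005,0,0,0, 0.005,0,0,0]'
python3 -m inch '[0.002,0,0,0, 0.004,0,0,0, 0.006,0,0,0, 0.008,0,0,0, 0.008,0,0,0]'
```

```text
time: 5.67
eef_pos: [608.6, 190.0, 273.0]
eef_rot: [0.001, 3.14, 0.0]
force: [0.5, -0.3, -4.1]
gripper_width: 0.297
gripper_force: 24.9
time: 6.17
eef_pos: [603.7, 189.8, 272.3]
eef_rot: [0.001, 3.14, -0.0]
force: [5.0, -0.6, -5.9]
gripper_width: 0.296
gripper_force: 24.9
time: 6.58
eef_pos: [595.6, 189.9, 273.1]
eef_rot: [0.0, 3.14, 0.0]
force: [4.5, -0.5, -1.4]
gripper_width: 0.295
gripper_force: 25.4
```

```bash
python3 -m inch '[0.002,0,0,0, 0.004,0,0,0, 0.006,0,0,0, 0.0075,0,0,0, 0.0075,0,0,0]'
python3 -m inch '[0,0,-0.01,0, 0,0,-0.025,0, 0,0,-0.045,0, 0,0,-0.065,0, 0,0,-0.075,0, 0,0,-0.075,0, 0,0,-0.075,0]'
python3 - <<'E'
from h import *
p=arm.camera("scene"); a=arm.get_state(); g=np.array(a["eef_pos"])-[0,0,154.7]; c=proj(p,g); print(g,c)
l,t=int(c[0])-45,int(c[1])-40; q=p
cv2.imwrite("pics/d.png",cv2.resize(p["frame"][t:t+80,l:l+90,::-1],None,fx=6,fy=6,interpolation=cv2.INTER_CUBIC)); print(l,t)
for th in (0,10,15,20):
  u=np.array([-np.sin(np.radians(th)),0,np.cos(np.radians(th))])
  print(th,[np.round((proj(p,g+u*k)-[l,t])*6) for k in (28,-28,-36,-76)])
E
```

```text
time: 7.0
eef_pos: [588.0, 190.0, 272.9]
eef_rot: [0.0, 3.14, 0.0]
force: [4.8, -0.8, 1.4]
gripper_width: 0.299
gripper_force: 25.9
time: 7.58
eef_pos: [587.4, 190.0, 346.4]
eef_rot: [-0.0, -3.139, 0.0]
force: [-0.9, -0.5, -4.1]
gripper_width: 0.296
gripper_force: 25.4
[587.17398499 189.91827936 190.60837624] [198.05931732 144.01212491]
153 104
0 [array([268., 184.]), array([273., 295.]), array([274., 310.]), array([278., 386.])]
10 [array([259., 187.]), array([281., 292.]), array([284., 307.]), array([299., 379.])]
15 [array([255., 188.]), array([285., 290.]), array([289., 304.]), array([309., 373.])]
20 [array([252., 191.]), array([289., 288.]), array([294., 301.]), array([319., 367.])]
```

View pics/d.png

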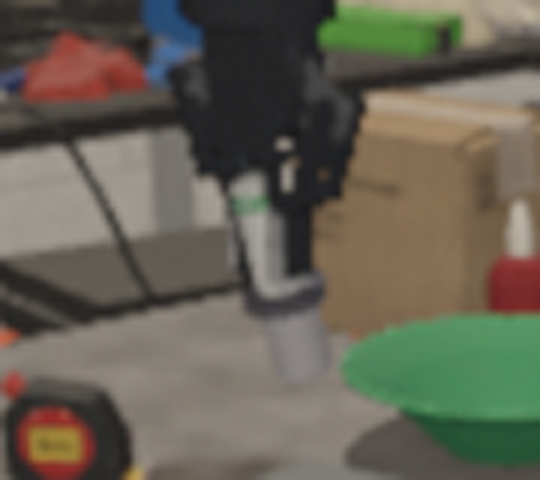

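```bash
python3 -m inch '[0,-0.01,0,0, 0,-0.03,0,0, 0,-0.055,0,0, 0,-0.085,0,0, 0,-0.115,0,0, 0,-0.145,0,0, 0,-0.175,0,0, 0,-0.205,0,0, 0,-0.235,0,0, 0,-0.265,0,0]'
python3 -m inch '[-0.003,-0.03,0,0, -0.008,-0.06,0,0, -0.014,-0.085,0,0, -0.02,-0.105,0,0, -0.02,-0.113,0,0, -0.02,-0.113,0,0, -0.02,-0.113,0,0, -0.02,-0.113,0,0]'
python3 - <<'E'
from h import *
p=arm.camera("wrist"); print(arm.get_state()["eef_pos"])
for n,z in [("housing",0),("housing_mouth",55)]:
    for r in arm.place_of(n,p)[:1]: print(n,r, onz(p,r["position"],z))
c=proj(p,[568,-188,55]); l,t=max(0,int(c[0])-100),max(0,int(c[1])-75); print(c,l,t)
save(p,"e.png",4,(l,t,200,150)); np.savez("e.npz",**{k:p[k] for k in p})
E
```

```text
time: 8.47
eef_pos: [586.9, -77.0, 345.3]
eef_rot: [-0.001, -3.138, -0.001]
force: [0.4, 0.1, -3.5]
gripper_width: 0.295
gripper_force: 25.4
time: 9.13
eef_pos: [607.4, -187.2, 346.3]
eef_rot: [0.001, -3.14, -0.002]
force: [0.3, -0.3, -3.9]
gripper_width: 0.296
gripper_force: 25.5
[ 607.50975556 -186.94154206  346.63070256]
housing {'position': [260.2, 136.8], 'confidence': 0.62} [ 571.5778999  -186.81696134    0.        ]
housing_mouth {'position': [257.6, 146.4], 'confidence': 0.94} [ 573.94098483 -188.88554135   55.        ]
[258.65610999 139.18839857] 158 64
```

View pics/e.png

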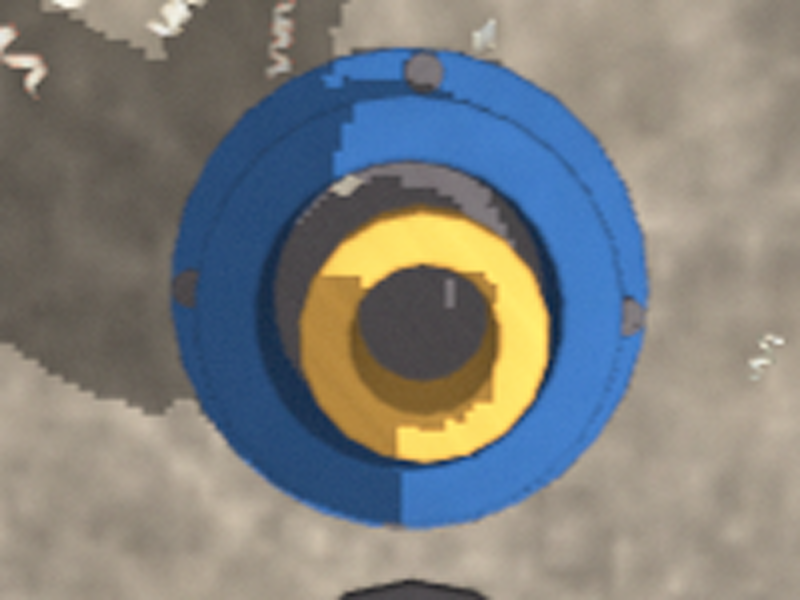

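```bash
python3 - <<'E'
from h import *
p=dict(np.load("e.npz")); hsv=cv2.cvtColor(p["frame"],cv2.COLOR_RGB2HSV)
def circ(m,z):
    c=max(cv2.findContours(m,0,1)[0],key=cv2.contourArea); h=cv2.convexHull(c)[:,0]
    w=np.array([onz(p,u,z)[:2] for u in h.astype(float)])
    A=np.c_[2*w,np.ones(len(w))]; s=np.linalg.lstsq(A,(w**2).sum(1),rcond=None)[0]; return s[:2],2*np.sqrt(s[2]+s[:2]@s[:2])
y=cv2.inRange(hsv,(15,120,60),(32,255,255)); y[:80]=0;y[190:]=0;y[:,:220]=0;y[:,310:]=0
b=cv2.inRange(hsv,(98,120,50),(120,255,255)); b[200:]=0;b[:,:195]=0;b[:,325:]=0
print("bush",circ(y,55)); print("foot",circ(b,12))
c=np.array([(351,341),(498,341),(424,265),(424,416)])/4+[158,64]; print("bore",[np.round(onz(p,u,55),1) for u in c])
E
```

```text
bush (array([ 575.28860292, -183.89596464]), np.float64(52.22092002110351))
foot (array([ 571.95291135, -187.02724078]), np.float64(113.46313480709976))
bore [array([ 576.3, -198.7,   55. ]), array([ 576.3, -168.2,   55. ]), array([ 560.7, -183.6,   55. ]), array([ 592.2, -183.5,   55. ])]
```

```bash
python3 - <<'E'
from h import *
p=dict(np.load("e.npz")); save(p,"f.png",4,(165,200,190,150))
g=np.array([607.51,-186.94,346.63-154.7])
u=np.array([-np.sin(np.radians(15)),0,np.cos(np.radians(15))])
for k in (28,-28,-36,-76): print(k,g+u*k,np.round((proj(p,g+u*k)-[165,200])*4))
E
```

```text
28 [ 600.26306674 -186.94        218.97592314] [375. 338.]
-28 [ 614.75693326 -186.94        164.88407686] [378. 207.]
-36 [ 616.82748562 -186.94        157.15667025] [378. 195.]
-76 [ 627.18024743 -186.94        118.5196372 ] [379. 149.]
```

View pics/f.png

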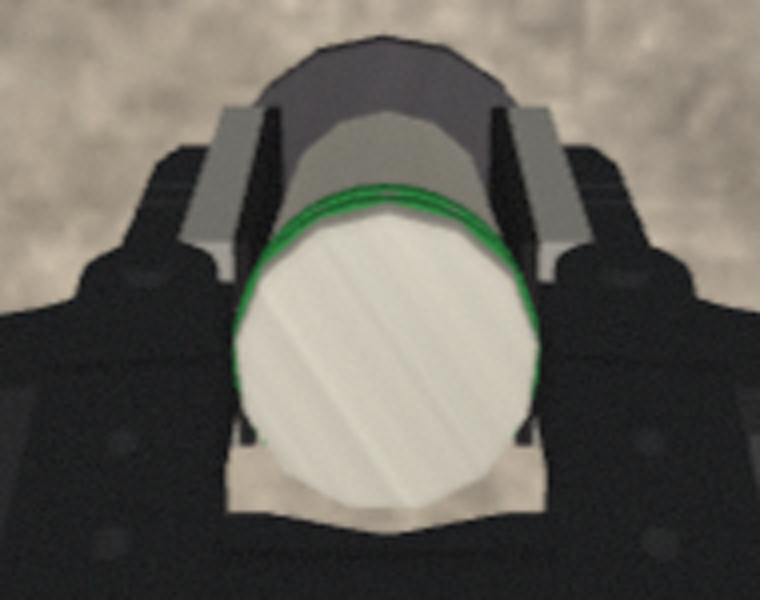

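```bash
python3 -m inch '[0.01,0.0005,0,0, 0.025,0.001,0,0, 0.04,0.002,0.01,0, 0.0485,0.0023,0.025,0, 0.0485,0.0023,0.04,0, 0.0485,0.0023,0.0466,0, 0.0485,0.0023,0.0466,0, 0.0485,0.0023,0.0466,0]'
python3 - <<'E'
from h import *
go([559,-184.6,284],180)
p=arm.camera("scene"); g=np.array(arm.get_state()["eef_pos"])-[0,0,154.7]; c=proj(p,[576,-184,55]); l,t=int(c[0])-40,int(c[1])-40
cv2.imwrite("pics/g.png",cv2.resize(p["frame"][t:t+60,l:l+80,::-1],None,fx=8,fy=8,interpolation=cv2.INTER_CUBIC))
u=np.array([-np.sin(np.radians(15)),0,np.cos(np.radians(15))]);v=np.array([u[2],0,-u[0]])
for X in (g-76*u,g-76*u-15*v,g-76*u+15*v,g-76*u+[0,15,0],g-76*u-[0,15,0],g-28*u,[575.5,-184.6,55],[575.5,-200.1,55],[560,-184.6,55],[575.5,-184.6-26.5,55],[575.5-26.5,-184.6,55]): print(np.round(X,1),np.round((proj(p,X)-[l,t])*8+3.5))
E
```

```text
time: 9.95
eef_pos: [559.3, -185.5, 300.7]
eef_rot: [0.0, -3.141, -0.0]
force: [0.8, 0.2, -3.1]
gripper_width: 0.297
gripper_force: 25.5
shift [0.0003 0.0009 0.0167] twist 0.0 yaw now -180.0 tilt [-0.0003  0.0001]
[ 579.3 -185.7   73.4] [345. 269.]
[ 564.8 -185.7   69.5] [312. 297.]
[ 593.8 -185.7   77.3] [377. 243.]
[ 579.3 -170.7   73.4] [307. 252.]
[ 579.3 -200.7   73.4] [384. 287.]
[ 566.9 -185.7  119.8] [325. 140.]
[ 575.5 -184.6   55. ] [331. 327.]
[ 575.5 -200.1   55. ] [370. 345.]
[ 560.  -184.6   55. ] [296. 344.]
[ 575.5 -211.1   55. ] [399. 359.]
[ 549.  -184.6   55. ] [271. 356.]
```

View pics/g.png

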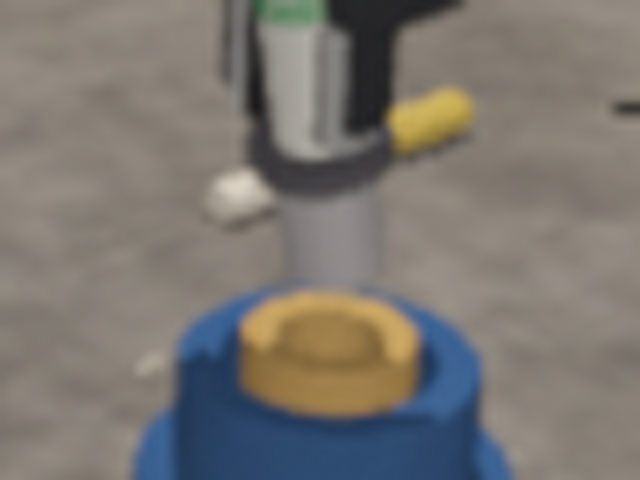

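```bash
python3 - <<'E'
from h import *
p=arm.camera("scene"); g=np.array(arm.get_state()["eef_pos"])-[0,0,154.7]; c=proj(p,[576,-184,55]); l,t=int(c[0])-40,int(c[1])-40
w=dict(np.load("e.npz")); gw=np.array([607.51,-186.94,346.63-154.7])
for th in (5,8,10,12,15,18):
  a=np.radians(th);u=np.array([-np.sin(a),0,np.cos(a)]);v=np.array([u[2],0,-u[0]])
  S=[np.round((proj(p,g+u*k)-[l,t])*8+3.5).tolist() for k in (22,-32,-70)]
  W=[round(((proj(w,gw+X)-[165,200])*4)[1]) for X in (28*u,28*u-13*v,28*u+13*v,-28*u-13*v,-28*u-22*v)]
  print(th,S,W)
print("observed scene (293,10?) (321,~155) (334,~265); wrist 360 213 507 110 37")
E
```

```text
5 [[313.0, -11.0], [315.0, 158.0], [316.0, 271.0]] [393, 252, 528, 74, 6]
8 [[310.0, -10.0], [319.0, 156.0], [324.0, 266.0]] [377, 232, 517, 84, 15]
10 [[308.0, -9.0], [321.0, 154.0], [330.0, 262.0]] [366, 220, 510, 90, 22]
12 [[306.0, -7.0], [324.0, 152.0], [335.0, 259.0]] [355, 207, 501, 97, 29]
15 [[304.0, -6.0], [328.0, 150.0], [343.0, 252.0]] [338, 188, 488, 108, 39]
18 [[301.0, -3.0], [331.0, 146.0], [351.0, 245.0]] [321, 170, 474, 118, 50]
observed scene (293,10?) (321,~155) (334,~265); wrist 360 213 507 110 37
```

```bash
python3 -m inch '[-0.0037,0.0009,0,0, -0.0037,0.0009,0.003,0, -0.0037,0.0009,0.007,0, -0.0037,0.0009,0.01,0, -0.0037,0.0009,0.0125,0, -0.0037,0.0009,0.0135,0, -0.0037,0.0009,0.0135,0]'
python3 -m inch '[0,0,0.001,0, 0,0,0.002,0, 0,0,0.003,0, 0,0,0.003,0]'
```

```text
time: 10.63
eef_pos: [562.8, -184.8, 286.4]
eef_rot: [-0.001, -3.14, -0.001]
force: [-0.6, 0.2, -3.2]
gripper_width: 0.293
gripper_force: 25.5
time: 10.97
eef_pos: [563.0, -184.9, 283.9]
eef_rot: [-0.001, -3.141, -0.0]
force: [-0.4, 0.5, -4.7]
gripper_width: 0.294
gripper_force: 25.5
```

```bash
for i in 1; do :; done
python3 -m inch '[0,0,0.0005,0, 0.0005,0,0.001,0, 0.001,0,0.001,0, 0.0015,0,0.001,0, 0.002,0,0.001,0, 0.002,0,0.001,0]'
python3 -m inch '[0.0005,0,0,0, 0.001,0,0,0, 0.0015,0,0,0, 0.002,0,0,0, 0.002,0,0,0]'
python3 -m inch '[0.0005,0,0,0, 0.001,0,0,0, 0.0015,0,0,0, 0.002,0,0,0, 0.002,0,0,0]'
```

```text
time: 11.47
eef_pos: [560.9, -184.9, 283.1]
eef_rot: [0.001, 3.142, -0.0]
force: [0.2, -0.7, -3.9]
gripper_width: 0.297
gripper_force: 25.5
time: 11.88
eef_pos: [558.9, -184.8, 283.1]
eef_rot: [-0.001, -3.142, -0.0]
force: [0.3, -0.4, -4.1]
gripper_width: 0.299
gripper_force: 25.5
time: 12.3
eef_pos: [556.9, -184.9, 283.1]
eef_rot: [-0.001, -3.142, -0.0]
force: [-0.3, -0.2, -3.6]
gripper_width: 0.297
gripper_force: 25.5
```

```bash
python3 -m inch '[0.0005,0,0,0, 0.001,0,0,0, 0.0015,0,0,0, 0.002,0,0,0, 0.002,0,0,0]'
python3 -m inch '[0.0005,0,0,0, 0.001,0,0,0, 0.0015,0,0,0, 0.002,0,0,0, 0.002,0,0,0]'
```

```text
time: 12.72
eef_pos: [554.9, -184.9, 283.1]
eef_rot: [-0.001, -3.142, 0.0]
force: [0.2, -0.0, -4.2]
gripper_width: 0.297
gripper_force: 25.5
time: 13.13
eef_pos: [552.9, -184.9, 283.1]
eef_rot: [-0.001, -3.141, -0.0]
force: [0.7, -0.2, -3.3]
gripper_width: 0.301
gripper_force: 25.5
```

```bash
python3 -m inch '[0,0,0.0005,0, 0,0,0.001,0, 0,0,0.001,0]'; python3 -m inch '[0,0,0.0005,0, 0,0,0.001,0, 0,0,0.001,0]';  python3 -m inch '[0,0,0.0005,0, 0,0,0.001,0, 0,0,0.001,0]'
```

```text
time: 13.38
eef_pos: [553.0, -184.9, 282.0]
eef_rot: [0.001, 3.142, 0.0]
force: [-0.0, -0.8, -3.0]
gripper_width: 0.298
gripper_force: 25.5
time: 13.63
eef_pos: [553.2, -184.9, 281.8]
eef_rot: [0.001, 3.141, -0.0]
force: [-1.2, 0.0, 0.3]
gripper_width: 0.3
gripper_force: 25.9
time: 13.88
eef_pos: [553.3, -185.0, 281.6]
eef_rot: [0.0, 3.141, -0.0]
force: [-2.3, 1.8, 5.0]
gripper_width: 0.298
gripper_force: 26.4
```

```bash
python3 -m inch '[0,0,-0.002,0, 0,0,-0.004,0, -0.003,0,-0.004,0, -0.007,0,-0.004,0, -0.011,0,-0.004,0, -0.011,0,-0.004,0]'
python3 -m inch '[0,0,0.001,0, 0,0,0.002,0, 0,0,0.003,0, 0,0,0.003,0]'
python3 -m inch '[0,0,0.0005,0, 0,0,0.001,0, 0,0,0.0015,0, 0,0,0.002,0, 0,0,0.002,0]'
```

```text
time: 14.38
eef_pos: [564.7, -184.8, 283.8]
eef_rot: [0.0, 3.141, 0.0]
force: [0.6, 0.6, -3.6]
gripper_width: 0.293
gripper_force: 25.5
time: 14.72
eef_pos: [563.8, -184.8, 280.6]
eef_rot: [-0.001, -3.141, -0.0]
force: [-0.7, 0.4, -3.8]
gripper_width: 0.298
gripper_force: 25.5
time: 15.13
eef_pos: [564.0, -184.8, 279.0]
eef_rot: [-0.001, -3.141, -0.0]
force: [0.3, 0.2, -3.4]
gripper_width: 0.299
gripper_force: 25.5
```

Low edge is now about 3 mm inside the bore with no contact; feel for the −x wall.

```bash
python3 -m inch '[0.0005,0,0,0, 0.001,0,0,0, 0.0015,0,0,0, 0.002,0,0,0, 0.002,0,0,0]'
python3 -m inch '[0.0005,0,0,0, 0.001,0,0,0, 0.0015,0,0,0, 0.002,0,0,0, 0.002,0,0,0]'
python3 -m inch '[0.0005,0,0,0, 0.001,0,0,0, 0.0015,0,0,0, 0.002,0,0,0, 0.002,0,0,0]'
```

```text
time: 15.55
eef_pos: [561.9, -184.9, 279.1]
eef_rot: [-0.001, -3.142, 0.0]
force: [0.4, 0.1, -3.5]
gripper_width: 0.298
gripper_force: 25.5
time: 15.97
eef_pos: [559.9, -184.9, 279.1]
eef_rot: [-0.001, -3.141, -0.0]
force: [-0.7, -0.7, -3.4]
gripper_width: 0.296
gripper_force: 25.5
time: 16.38
eef_pos: [558.0, -184.9, 279.1]
eef_rot: [0.001, 3.141, -0.0]
force: [-0.3, -0.8, -3.1]
gripper_width: 0.299
gripper_force: 25.5
```

```bash
python3 -m inch '[0.0005,0,0,0, 0.001,0,0,0, 0.0015,0,0,0, 0.0015,0,0,0]'
python3 -m inch '[0.0005,0,0,0, 0.001,0,0,0, 0.0015,0,0,0, 0.0015,0,0,0]'
```

```text
time: 16.72
eef_pos: [556.8, -184.8, 279.3]
eef_rot: [0.001, 3.14, -0.0]
force: [2.1, 0.5, -4.6]
gripper_width: 0.295
gripper_force: 25.5
time: 17.05
eef_pos: [555.3, -184.9, 279.4]
eef_rot: [0.001, 3.14, -0.0]
force: [4.5, 0.3, -5.1]
gripper_width: 0.299
gripper_force: 25.5
```

```bash
python3 -m inch '[0.0005,0,0,0, 0.001,0,0,0, 0.0015,0,0,0, 0.002,0,0,0, 0.002,0,0,0]'
python3 - <<'E'
from h import *
w=arm.camera("wrist"); save(w,"h.png",3,(130,110,260,190)); g=np.array(arm.get_state()["eef_pos"])-[0,0,154.7]; print(g,arm.get_state()["force"])
for th in (8,11,14,17):
  a=np.radians(th);u=np.array([-np.sin(a),0,np.cos(a)]);v=np.array([u[2],0,-u[0]])
  print(th,[((proj(w,g+X)-[130,110])*3).round().tolist() for X in (33*u,33*u-13*v,33*u+13*v,-23*u-13*v,-23*u-22*v)])
print([((proj(w,X)-[130,110])*3).round().tolist() for X in ([560.5,-184.6,55],[549,-184.6,55])])
E
```

```text
time: 17.47
eef_pos: [553.1, -184.9, 279.3]
eef_rot: [0.001, 3.141, -0.0]
force: [4.9, 0.1, -4.6]
gripper_width: 0.299
gripper_force: 25.6
[ 553.12514934 -184.88365841  124.62587983] [ 6.47149076 -0.57470242 -4.36495641]
8 [[386.0, 569.0], [386.0, 455.0], [386.0, 678.0], [388.0, 336.0], [388.0, 283.0]]
11 [[386.0, 554.0], [386.0, 438.0], [386.0, 667.0], [388.0, 342.0], [388.0, 289.0]]
14 [[386.0, 538.0], [386.0, 421.0], [386.0, 655.0], [389.0, 348.0], [389.0, 295.0]]
17 [[386.0, 522.0], [386.0, 404.0], [386.0, 642.0], [389.0, 355.0], [389.0, 302.0]]
[[391.0, 333.0], [391.0, 283.0]]
```

View pics/h.png

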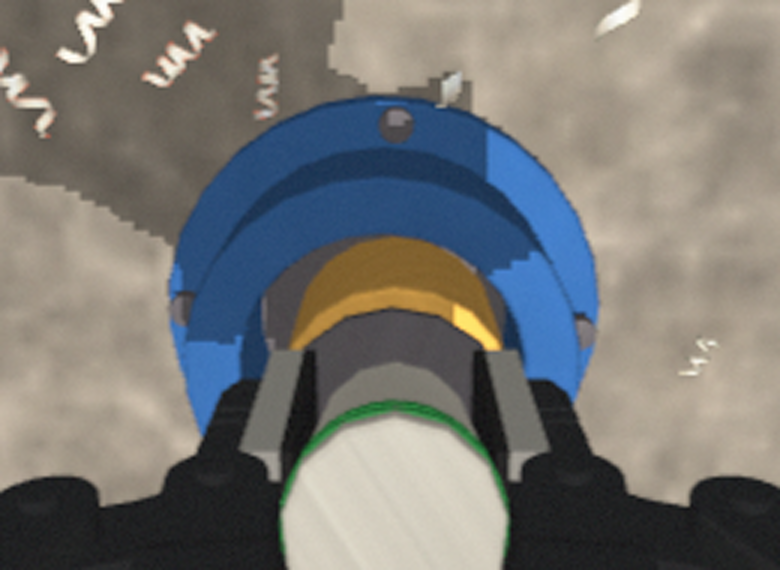

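```bash
python3 -m inch '[-0.0007,0,0.0005,0, -0.001,0,0.001,0, -0.0013,0,0.002,0, -0.0016,0,0.003,0, -0.0016,0,0.003,0]'
python3 -m inch '[-0.0002,0,0.0005,0, -0.0003,0,0.001,0, -0.0005,0,0.0015,0, -0.0006,0,0.002,0, -0.0006,0,0.002,0]'
```

```text
time: 17.93
eef_pos: [554.7, -185.0, 276.7]
eef_rot: [-0.0, -3.141, 0.001]
force: [0.7, 0.9, 0.9]
gripper_width: 0.295
gripper_force: 26.4
time: 18.35
eef_pos: [555.4, -184.9, 273.9]
eef_rot: [0.001, 3.141, -0.0]
force: [4.4, -0.0, -0.2]
gripper_width: 0.299
gripper_force: 25.9
```

```bash
python3 -m inch '[-0.001,0,0,0, -0.002,0,0.0005,0, -0.003,0,0.0005,0, -0.004,0,0.0005,0, -0.004,0,0.0005,0]'
python3 -m inch '[-0.001,0,0,0, -0.002,0,0,0, -0.003,0,0,0, -0.004,0,0,0, -0.004,0,0,0]'
```

```text
time: 18.77
eef_pos: [558.4, -184.7, 272.1]
eef_rot: [-0.0, -3.137, -0.002]
force: [-1.5, -0.4, -2.9]
gripper_width: 0.298
gripper_force: 25.7
time: 19.18
eef_pos: [562.3, -184.8, 272.7]
eef_rot: [-0.0, -3.136, -0.001]
force: [-5.5, 0.7, -1.6]
gripper_width: 0.295
gripper_force: 25.7
```

```bash
python3 -m inch '[-0.001,0,0,0, -0.002,0,0,0, -0.003,0,0,0, -0.004,0,0,0, -0.004,0,0,0]'
python3 -m inch '[-0.001,0,0,0, -0.002,0,0,0, -0.003,0,0,0, -0.004,0,0,0, -0.004,0,0,0]'
```

```text
time: 19.6
eef_pos: [566.4, -184.8, 272.8]
eef_rot: [-0.0, -3.137, -0.001]
force: [-4.2, 0.4, -1.7]
gripper_width: 0.297
gripper_force: 25.5
time: 20.02
eef_pos: [570.7, -184.8, 273.1]
eef_rot: [-0.0, -3.138, -0.001]
force: [-4.8, -1.1, -1.1]
gripper_width: 0.297
gripper_force: 25.5
```

```bash
cat >> h.py <<'E'
def lean():
    w=arm.camera("wrist"); s=arm.get_state(); g=np.array(s["eef_pos"])-[0,0,154.7]
    f=w["frame"].astype(int)[150:384,258:266].mean(1)
    gr=f[:,1]-(f[:,0]+f[:,2])/2; k=np.nonzero(gr>25)[0]; k=k[k<150]+150
    print("green rows",k.min(),k.max())
    for r in range(k.min()-50,k.min()+1,1): print(r,f[r-150].round().astype(int).tolist(),end=" ")
    print()
    for th in (-4,0,4,8,12,16):
      a=np.radians(th);u=np.array([-np.sin(a),0,np.cos(a)]);v=np.array([u[2],0,-u[0]])
      print(th,[round(proj(w,g+X)[1],1) for X in (33*u-13*v,-23*u-13*v,-23*u-22*v)])
E
python3 -c "
from h import *
lean()"
```

```text
green rows 251 258
201 [52, 50, 51] 202 [58, 56, 58] 203 [75, 71, 74] 204 [81, 77, 80] 205 [79, 76, 78] 206 [80, 76, 78] 207 [81, 76, 79] 208 [80, 75, 78] 209 [80, 76, 79] 210 [80, 76, 79] 211 [80, 76, 79] 212 [81, 76, 79] 213 [80, 76, 78] 214 [80, 76, 79] 215 [80, 76, 78] 216 [80, 76, 78] 217 [81, 76, 79] 218 [80, 75, 78] 219 [80, 76, 79] 220 [94, 90, 89] 221 [130, 126, 118] 222 [141, 137, 126] 223 [141, 137, 126] 224 [140, 136, 126] 225 [140, 136, 127] 226 [140, 136, 126] 227 [140, 136, 126] 228 [139, 136, 126] 229 [139, 135, 125] 230 [139, 136, 125] 231 [140, 136, 126] 232 [140, 136, 126] 233 [139, 135, 125] 234 [140, 135, 125] 235 [140, 136, 126] 236 [138, 135, 125] 237 [139, 135, 125] 238 [138, 135, 124] 239 [138, 135, 125] 240 [139, 135, 125] 241 [139, 135, 125] 242 [138, 134, 124] 243 [138, 135, 125] 244 [138, 134, 124] 245 [138, 134, 124] 246 [138, 134, 124] 247 [138, 134, 124] 248 [138, 134, 124] 249 [138, 134, 124] 250 [125, 128, 114] 251 [52, 100, 60] 
-4 [np.float64(286.5), np.float64(215.8), np.float64(198.7)]
0 [np.float64(278.7), np.float64(218.1), np.float64(200.8)]
4 [np.float64(270.8), np.float64(220.6), np.float64(203.1)]
8 [np.float64(263.0), np.float64(223.2), np.float64(205.6)]
12 [np.float64(255.3), np.float64(226.0), np.float64(208.3)]
16 [np.float64(247.8), np.float64(228.9), np.float64(211.2)]
```

```bash
sed -i 's/^    for r in range.*$/    print("edges",[int(r) for r in range(k.min()-60,k.min()) if abs(f[r-149].sum()-f[r-151].sum())>40])/; s/^    print()$//' h.py
python3 -m inch '[-0.001,0,0,0, -0.002,0,0,0, -0.003,0,0,0, -0.004,0,0,0, -0.005,0,0,0, -0.005,0,0,0]'
python3 -c "
from h import *
lean()"
```

```text
time: 20.57
eef_pos: [575.8, -184.8, 273.2]
eef_rot: [-0.0, -3.139, -0.001]
force: [-5.1, 0.2, -0.7]
gripper_width: 0.297
gripper_force: 25.3
green rows 254 263
edges [194, 195, 196, 198, 199, 216, 217, 218, 253]
-4 [np.float64(286.3), np.float64(215.6), np.float64(198.5)]
0 [np.float64(278.5), np.float64(217.9), np.float64(200.6)]
4 [np.float64(270.7), np.float64(220.4), np.float64(202.9)]
8 [np.float64(262.8), np.float64(223.0), np.float64(205.4)]
12 [np.float64(255.1), np.float64(225.8), np.float64(208.1)]
16 [np.float64(247.6), np.float64(228.7), np.float64(211.0)]
```

```bash
python3 -m inch '[-0.001,0,0.0005,0, -0.002,0,0.001,0, -0.003,0,0.002,0, -0.0035,0,0.003,0, -0.0035,0,0.003,0]'
python3 -c "
from h import *
lean()"
```

```text
time: 21.03
eef_pos: [579.3, -184.8, 270.2]
eef_rot: [-0.001, -3.139, -0.001]
force: [-5.0, 0.6, -0.7]
gripper_width: 0.3
gripper_force: 25.4
green rows 257 266
edges [213, 214, 215, 255, 256]
-4 [np.float64(286.3), np.float64(215.5), np.float64(198.4)]
0 [np.float64(278.5), np.float64(217.8), np.float64(200.5)]
4 [np.float64(270.6), np.float64(220.3), np.float64(202.8)]
8 [np.float64(262.8), np.float64(222.9), np.float64(205.3)]
12 [np.float64(255.1), np.float64(225.7), np.float64(208.1)]
16 [np.float64(247.5), np.float64(228.6), np.float64(210.9)]
```

```bash
python3 -m inch '[-0.001,0,0.0005,0, -0.0015,0,0.001,0, -0.002,0,0.002,0, -0.0025,0,0.003,0, -0.0025,0,0.003,0]'
python3 -c "
from h import *
lean()"
```

```text
time: 21.5
eef_pos: [581.8, -184.8, 267.3]
eef_rot: [-0.0, -3.139, -0.001]
force: [-5.2, 0.1, 0.1]
gripper_width: 0.295
gripper_force: 25.5
green rows 258 269
edges [211, 212, 213, 257]
-4 [np.float64(286.2), np.float64(215.5), np.float64(198.4)]
0 [np.float64(278.4), np.float64(217.8), np.float64(200.5)]
4 [np.float64(270.6), np.float64(220.3), np.float64(202.8)]
8 [np.float64(262.7), np.float64(222.9), np.float64(205.3)]
12 [np.float64(255.0), np.float64(225.7), np.float64(208.0)]
16 [np.float64(247.5), np.float64(228.6), np.float64(210.9)]
```

```bash
python3 -m inch '[-0.0005,0,0.001,0, -0.001,0,0.002,0, -0.001,0,0.003,0, -0.001,0,0.004,0, -0.001,0,0.004,0]'
python3 -m inch '[0,0,0.001,0, 0,0,0.002,0, 0,0,0.003,0, 0,0,0.003,0]'
```

```text
time: 21.97
eef_pos: [582.8, -184.8, 263.4]
eef_rot: [-0.001, -3.14, -0.001]
force: [-5.7, 0.6, -0.0]
gripper_width: 0.291
gripper_force: 25.5
time: 22.3
eef_pos: [582.7, -184.8, 260.4]
eef_rot: [-0.001, -3.139, -0.001]
force: [-6.8, -0.1, 0.3]
gripper_width: 0.296
gripper_force: 25.6
```

```bash
python3 -m inch '[0.0005,0,0,0, 0.001,0,0,0, 0.001,0,0,0]'
python3 -c "
from h import *
lean()"
```

```text
time: 22.55
eef_pos: [582.0, -184.8, 260.4]
eef_rot: [-0.001, -3.141, -0.0]
force: [-4.3, 1.0, -1.4]
gripper_width: 0.298
gripper_force: 25.5
green rows 259 270
edges [210, 211, 212, 258]
-4 [np.float64(285.7), np.float64(214.9), np.float64(197.8)]
0 [np.float64(277.9), np.float64(217.2), np.float64(199.9)]
4 [np.float64(270.0), np.float64(219.7), np.float64(202.2)]
8 [np.float64(262.2), np.float64(222.3), np.float64(204.7)]
12 [np.float64(254.5), np.float64(225.1), np.float64(207.4)]
16 [np.float64(246.9), np.float64(228.0), np.float64(210.3)]
```

```bash
python3 -m inch '[0,0,0.001,0, 0,0,0.002,0, 0,0,0.003,0, 0,0,0.004,0, 0,0,0.005,0, 0,0,0.005,0]'
python3 -m inch '[0.0005,0,0.001,0, 0.0005,0,0.002,0, 0.0005,0,0.003,0, 0.0005,0,0.004,0, 0.0005,0,0.005,0, 0.0005,0,0.005,0]'
```

```text
time: 23.1
eef_pos: [582.0, -184.8, 255.5]
eef_rot: [-0.0, -3.14, -0.0]
force: [-3.8, 1.2, -0.9]
gripper_width: 0.292
gripper_force: 25.4
time: 23.6
eef_pos: [581.6, -184.8, 250.4]
eef_rot: [-0.0, -3.141, -0.0]
force: [-5.2, 0.8, -1.8]
gripper_width: 0.299
gripper_force: 25.4
```

```bash
python3 -m inch '[0.0005,-0.0002,0.001,0, 0.0005,-0.0002,0.002,0, 0.0005,-0.0002,0.003,0, 0.0005,-0.0002,0.004,0, 0.0005,-0.0002,0.005,0, 0.0005,-0.0002,0.005,0]'
python3 -m inch '[0.0005,0,0.001,0, 0.0005,0,0.002,0, 0.0005,0,0.003,0, 0.0005,0,0.003,0]'
```

```text
time: 24.1
eef_pos: [581.3, -184.9, 245.7]
eef_rot: [-0.001, -3.141, -0.001]
force: [-6.2, 1.8, 1.6]
gripper_width: 0.296
gripper_force: 25.7
time: 24.43
eef_pos: [581.0, -184.9, 243.3]
eef_rot: [0.001, 3.141, 0.001]
force: [-5.2, 1.9, 3.3]
gripper_width: 0.296
gripper_force: 25.8
```

```bash
python3 -m inch '[0.0005,-0.0003,0,0, 0.0007,-0.0003,0,0, 0.0007,-0.0003,0,0]'
python3 -m inch '[0,0,0.0005,0, 0,0,0.001,0, 0,0,0.001,0]'
python3 -c "
from h import *
lean()"
```

```text
time: 24.68
eef_pos: [580.5, -185.1, 243.1]
eef_rot: [0.001, 3.139, 0.001]
force: [-2.5, 3.4, 1.2]
gripper_width: 0.298
gripper_force: 25.6
time: 24.93
eef_pos: [580.5, -185.2, 242.3]
eef_rot: [0.001, 3.14, 0.001]
force: [-2.0, 4.3, 3.1]
gripper_width: 0.3
gripper_force: 25.8
green rows 258 269
edges [210, 211, 212, 213, 257]
-4 [np.float64(285.0), np.float64(214.2), np.float64(197.1)]
0 [np.float64(277.2), np.float64(216.5), np.float64(199.2)]
4 [np.float64(269.4), np.float64(219.0), np.float64(201.5)]
8 [np.float64(261.5), np.float64(221.6), np.float64(204.0)]
12 [np.float64(253.8), np.float64(224.4), np.float64(206.7)]
16 [np.float64(246.2), np.float64(227.3), np.float64(209.6)]
```

```bash
python3 -m inch '[0.0003,0.0006,0,0, 0.0003,0.0009,0,0, 0.0003,0.0009,0,0]'
python3 -m inch '[0,0,0.0005,0, 0,0,0.001,0, 0,0,0.001,0]'
python3 -m inch '[0,0,0.0005,0, 0,0,0.001,0, 0,0,0.001,0]'
```

```text
time: 25.23
eef_pos: [580.2, -184.7, 241.9]
eef_rot: [0.0, 3.139, -0.002]
force: [0.4, 1.6, -0.6]
gripper_width: 0.298
gripper_force: 25.5
time: 25.48
eef_pos: [580.2, -184.7, 241.4]
eef_rot: [0.001, 3.14, -0.001]
force: [1.0, 1.0, 3.1]
gripper_width: 0.299
gripper_force: 25.8
time: 25.73
eef_pos: [580.3, -184.8, 241.3]
eef_rot: [0.001, 3.14, -0.001]
force: [-1.6, 2.1, 7.0]
gripper_width: 0.298
gripper_force: 26.2
```

```bash
python3 - <<'E'
from h import *
p=arm.camera("scene"); c=proj(p,[576,-184,65]); l,t=int(c[0])-40,int(c[1])-35
cv2.imwrite("pics/i.png",cv2.resize(p["frame"][t:t+60,l:l+80,::-1],None,fx=8,fy=8,interpolation=cv2.INTER_CUBIC))
for z in (55,63,119): print(z,np.round((proj(p,[576.5,-184.6,z])-[l,t])*8+3.5))
E
```

```text
55 [325. 318.]
63 [326. 294.]
119 [336. 124.]
```

View pics/i.png

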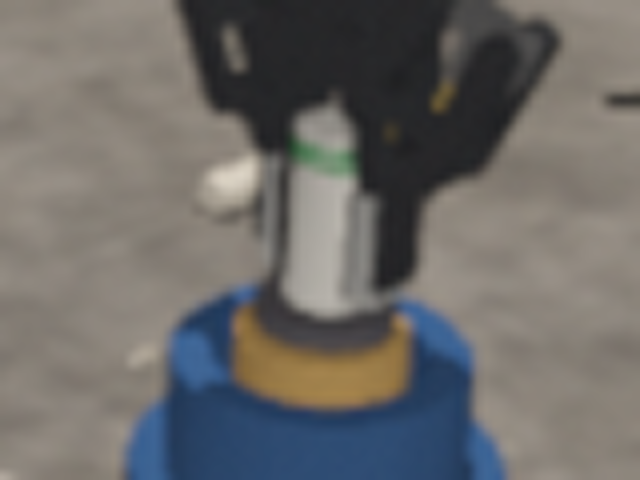

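```bash
python3 -m inch '[0.0004,0.0005,0,0, 0.0004,0.0005,0.0003,0, 0.0004,0.0005,0.0003,0]'
python3 -m inch '[0,0,-0.0005,0, 0,0,-0.001,0, 0,0,-0.0012,0, 0,0,-0.0012,0]' 0.25 20
```

```text
time: 26.03
eef_pos: [580.0, -184.5, 241.3]
eef_rot: [0.001, 3.139, -0.003]
force: [-0.9, 1.6, 7.6]
gripper_width: 0.297
gripper_force: 26.2
time: 26.37
eef_pos: [579.9, -184.5, 241.3]
eef_rot: [0.001, 3.139, -0.003]
force: [3.4, -1.8, 4.0]
gripper_width: 0.299
gripper_force: 25.8
```

```bash
python3 -m inch '[0,0,0,0, 0,0,0,0, 0,0,0,0, 0,0,0,0, 0,0,0,0]' 0.6
python3 -m inch '[0,0,-0.01,0, 0,0,-0.03,0, 0,0,-0.06,0, 0,0,-0.09,0, 0,0,-0.11,0, 0,0,-0.12,0, 0,0,-0.12,0, 0,0,-0.12,0]'
python3 - <<'E'
from h import *
s=arm.get_state(); print(s["eef_pos"],s["force"])
p=arm.camera("scene"); w=arm.camera("wrist"); t=arm.camera("top")
for r in arm.place_of("gauge",w)[:1]: print(r,onz(w,r["position"],15))
for r in arm.place_of("gauge",p)[:1]: print(r,proj(p,[576,-184.6,15]))
hs=cv2.cvtColor(w["frame"],cv2.COLOR_RGB2HSV); m=cv2.inRange(hs,(45,90,40),(80,255,255)); m[:120]=0;m[300:]=0;m[:,:200]=0;m[:,330:]=0
ys,xs=np.nonzero(m); print("green",xs.min(),xs.max(),ys.min(),ys.max(),"pred top centre/back",proj(w,[576,-184,119]),proj(w,[563,-184,119]),proj(w,[563,-184,63]),proj(w,[554,-184,63]))
f=w["frame"][:,int((xs.min()+xs.max())/2)-3:int((xs.min()+xs.max())/2)+4].astype(int).mean(1).sum(1)
print([(r,int(f[r])) for r in range(60,ys.max()+45) if abs(f[r+1]-f[r-1])>45])
E
```

```text
time: 26.78
eef_pos: [578.9, -183.8, 239.7]
eef_rot: [-0.0, -3.14, -0.001]
force: [0.3, 0.5, -0.4]
gripper_width: 0.599
gripper_force: 0.0
time: 27.45
eef_pos: [579.2, -183.9, 360.5]
eef_rot: [0.0, 3.141, -0.0]
force: [-0.8, 0.4, -1.1]
gripper_width: 0.599
gripper_force: 0.0
[ 579.18164301 -183.89352796  360.47705381] [-0.81916911  0.36822228 -1.10325599]
{'position': [260.6, 173.1], 'confidence': 0.55} [ 579.39608498 -183.1452338    15.        ]
{'position': [288.1, 248.0], 'confidence': 0.58} [288.21648883 244.82286247]
green 243 276 180 191 pred top centre/back [259.26620508 200.09386693] [259.23175229 181.98275104] [259.55229684 166.31593735] [259.53561069 155.90971165]
[(63, 458), (64, 498), (106, 427), (107, 319), (108, 234), (109, 271), (110, 317), (115, 332), (116, 275), (117, 218), (120, 204), (122, 190), (123, 292), (124, 356), (129, 357), (130, 303), (136, 277), (137, 203), (149, 264), (150, 321), (151, 376), (155, 328), (156, 187), (166, 211), (167, 256), (168, 361), (178, 371), (179, 301), (180, 208), (181, 227), (182, 341), (183, 469), (184, 558), (196, 544), (197, 611), (198, 689), (200, 732), (216, 739), (217, 542), (218, 349), (219, 367), (220, 432), (221, 484)]
```

```bash
python3 -c "
from plant import arm
print(arm.hand_in())"
```

```text
the job is handed in; nothing more can be done
None
```

The gauge is home in the bush, collar seated and let go, and the job was handed in after about 27.6 s. Before entry it leaned about 16° by camera estimate; force-sensor readings showed about 11 N at most between gauge and bush. On a first approach I misjudged the height, so the pin lightly touched the bush's top rim before I found the bore.

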